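# Release the board tray of the blue dock with the release rod

### The arm

A 7-joint arm with a two-finger parallel gripper is mounted at the origin on a cart in front of the work surface, level with it; the furniture and walls round the work are solid. World frame = base frame: x ahead of the robot, y to its left, z up, the work surface at z = 0. Lengths are in m, angles in rad, forces in N, time in s.
With the tool pointing down it reaches from about 0.425 to 0.875 m from the base axis. Payload 4.7 kg.
Tool frame: the origin (TCP) lies at the very end of the fingers, on their centre line; the grasp point (between the pads) lies 19 mm behind it; z points along the fingers, y is the line along which they close (so a half turn about z gives the same grasp; the last joint's range is limited). The gripper opens to 87 mm and grips with 3 to 60 N. Pads are 19 mm wide; open, the fingers measure 117 mm over their backs; the gripper's body (75 mm by 190 mm) begins 51 mm behind the grasp point.
Start: joints at [1.361, 0.321, -0.07, 1.45, 0.023, 1.371, -0.057], TCP at [0.144, -0.634, 0.223] pointing down, gripper open.
Joint ranges: [-2.86, 2.86], [-0.3, 2.09], [-1.38, 1.24], [0.06, 2.45], [-1.56, 4.7], [0.09, 2.05], [-2.69, 2.69]. Speed limits (rad/s): [2.57, 2.57, 3.14, 3.14, 3.14, 3.14, 3.14].

### API

Orientations are given as a 3x3 rotation matrix whose columns are the frame's x, y, z axes.
In Python, from plant import r, optics, order, spotter gives the robot as it stands.
- The arm moves only by the shell command python3 -m crank 'ROWS' [FORCE]. ROWS is JSON, one flat list of numbers, 7 for each row, row after row: the turn, a rotation vector about the tool's x, y, z in degrees, then the shift along the tool's x, y, z in cm, then the opening, from 0 (shut) to 1 (fully open). In form: [ax, ay, az, x, y, z, grip, ax, ay, az, x, y, z, grip, ...]. A call has exactly 8 rows; each row shifts and turns the commanded pose from where the row before left it, along the tool's axes as they then stand; what a row does not reach is not made up. A row lasts 1/12 s, in which the tool goes at most 41.7 mm and 7.16 degrees, less where a joint would pass 70% of its speed; a pose out of reach is approached as far as the arm can. A call is refused whole if a number of a shift passes 4.17 or a number of a turn 7.16, either way. A call with a gripper value outside its range is refused whole. The fingers move at their own pace and stop on an object; FORCE is the grip in N (left out, the last holds). Time passes only in rows, so rows that do not move let the fingers close, or fill a call up. It gives the time, the measured TCP pose, the force, the opening and the grip force at its end, in the units of the state.
- r.get_obs(): the state, without advancing time (a new reading comes with each control period).
- optics.camera(name): name is "scene" or "side" or "wrist"; returns a dict with "pixels" (400x640x3 uint8, blue, green, red), "fx", "fy", "cx", "cy" (pixels), "position" and "orientation" of the camera in the world. Camera axes: x right, y up, looking along -z (the intrinsics and any distortion apply to the point x, -y, -z); pixel columns grow to the right and rows downward; lengths in m; the calibration is good to about 2 mm. A picture is of the moment at which its call begins. There is no depth.
- order.finish_job(): hands the job in; it is judged then, once.
Trained networks look in a picture, given as the dict that the camera call returned (one of the last four; its "shot" number tells which), for a name from the list of things; names that differ only in an ending like _2 or _b are one class to them, and where a whole thing is asked for, a point or a joint stands for the part that bears it (a point fixed in the world has none). Each returns a list of dicts, best first, with "p" (0 to 1); they miss things now and then, are a little off and sometimes report something else, mostly with a low value. They report only what shows in the picture. A call takes as long as a camera call. They do not tell look-alikes from the thing itself.
- spotter.search_frame(picture, name): "bbox" ([left, top, width, height] in pixels, round what is visible of it).
- spotter.masks_of(picture, name): "region" (400x640 bool, what is visible of it) and "bbox" ([left, top, width, height] in pixels, round what is visible of it).
- spotter.tip_of(picture, name): "xy" ([column, row] in pixels: a listed point, or the origin of a listed thing).
The state is a dict: "t": time; "joints": joint angles; "qd": joint speeds; "tau": joint torques, N m; "eef_pos": TCP position; "tcp_rot": TCP orientation; "ft_force": force on the tool from outside, world axes, zero at the start; "torque": the same for the moment, N m; "grip_width": finger opening in m; "grip_force": force on a finger pad.
Only numpy, scipy, OpenCV 4.12 (cv2) and the standard library are available. Lean on these libraries where they do the work, as an engineer would, in place of code of your own. Each camera call takes 0.05 s, during which the arm holds its last target. There are 200 camera calls.

### The job

Take the brass release rod by its red handle out of its black stand and push it straight down through the white-ringed hole in the top of the blue dock, so that it presses the spring catch inside and the blue dock's tray springs out by itself; do not touch the trays with the gripper. Leave the tray of the orange dock shut, and put the rod back in its stand, standing upright and fully home.

Things in the scene. Friction and masses are not known exactly. Their poses are not given: they have to be found in the camera images.
- rod: loose release rod of 80 to 170 g, upright in the stand at first: brass shaft, diameter 10 mm, 60 mm long; above it a round red flange, diameter 44 mm (60 to 66 mm above the tip), that rests on the stand's top; above that a red handle 26 x 26 mm square, 66 to 120 mm above the tip (grip it 95 mm above the tip). Origin at the tip; z up along the rod, x and y across the handle's flats.
- stand: fixed black block 70 x 70 mm, 66 mm high, with one vertical through hole, diameter 23 mm, in its middle, in which the rod stands; with the flange resting on the top, the rod's tip is 6 mm above the bench. Origin at the centre of the underside, on the hole's axis; z up.
- blue_hole (a point): centre of the mouth of the release hole, 85 mm above the bench: diameter 25 mm, white ring round it, in the 6 mm top of the blue dock. The dock is a fixed blue box 140 mm deep (x) x 120 mm wide (y), 85 mm high; the hole is 35 mm behind its middle; its front, with the tray, faces the robot. x from front to back, z up.
- blue_catch: spring catch in the blue dock: white round pad, diameter 34 mm, under the hole, its top 25 mm below the hole's mouth at rest. Pushed down it frees the tray after about 7 mm and stops at 14 mm (rod tip 39 mm below the mouth); this takes 5 to 10 N; it springs back up. Origin at the middle of the dock's underside at rest, not on the pad; moves straight down.
- blue_tray: tray of the blue dock (grey front 111 mm wide, 72 mm high, a circuit board on it), at first shut and held by the catch. Once released a spring slides it out towards the robot, along its own -x, in about 0.3 s, 60 mm to its stop. Origin at the middle of the dock's underside while shut, moving with the tray; z up.
- orange_tray: tray of the orange dock, a dock of the same build beside the blue one, to its left or to its right; origin and axes like the blue tray's. To be left shut.
Things that resemble listed ones, but are neither listed nor needed, are in the scene too. What is meant by the rod is not purple, and is the larger of those in its own colour.

How it is judged:
On the way:
1. the rod presses down the catch of the blue dock (contact force between rod and blue_catch above 1 N and distance of blue_catch from where it was at the start of the episode above 0.005 m).
At the end, for the whole second after the job is handed in: The blue dock's tray is out by more than 45 mm, the orange dock's tray is shut (under 10 mm), and the rod stands still and released in the hole of its stand: tip within 12 mm of the hole's axis and less than 16 mm above the bench, upright within 10 degrees (distance of blue_tray from where it was at the start of the episode above 0.045 m and distance of orange_tray from where it was at the start of the episode below 0.01 m and horizontal distance between rod and stand below 0.012 m and height (world z) of rod below 0.016 m and angle between rod's own z axis and vertical below 0.17 rad and linear speed of rod below 0.03 m/s); the robot touches nothing.
It fails at once if the orange dock's tray is released (distance of orange_tray from where it was at the start of the episode above 0.01 m).
It fails at once if the robot itself touches the catch of the blue dock (contact force between any of the fingers, the arm and blue_catch above 1 N).
It fails at once if the robot touches a tray with its gripper or arm (contact force between any of the fingers, the arm and blue_tray above 2 N or contact force between any of the fingers, the arm and orange_tray above 2 N).
It also fails if it takes over 50 s, if anything falls off the work surface, if the arm or the gripper's body presses on something with over 40 N, if the wrist force passes 120 N, or if a joint passes its speed limit or range.

## Working session

There is one attempt and no reset: what is moved stays moved. The work goes in short steps, Python scripts to look and compute and a shell command to move; the robot and the scene stay as the last step left them, time stands still between calls to the robot, and variables do not carry over. Pictures are saved under pics/ and viewed, at most 10 in all, crops included, and the job is handed in when it is done.

```bash
ls; mkdir -p pics
cat > h.py <<'E'
import numpy as np, cv2
from plant import r, optics, order, spotter
def proj(c,P):
    p=(np.array(P)-c["position"])@np.array(c["orientation"]); return np.array([c["cx"]+c["fx"]*p[0]/-p[2], c["cy"]-c["fy"]*p[1]/-p[2]])
def ray(c,uv):
    d=np.array([(uv[0]-c["cx"])/c["fx"],-(uv[1]-c["cy"])/c["fy"],-1.]); d=np.array(c["orientation"])@d; return np.array(c["position"]),d/np.linalg.norm(d)
def atz(c,uv,z):
    o,d=ray(c,uv); return o+d*(z-o[2])/d[2]
def tri(L):
    A=np.zeros((3,3));b=np.zeros(3)
    for c,uv in L:
        o,d=ray(c,uv);M=np.eye(3)-np.outer(d,d);A+=M;b+=M@o
    x=np.linalg.solve(A,b); return x,[np.round(proj(c,x)-uv,1) for c,uv in L]
E
python3 - <<'E'
from h import *
np.set_printoptions(precision=3,suppress=True)
ims=[]
for n in ["scene","side"]:
    c=optics.camera(n); cv2.imwrite(f"pics/{n}0.png",c["pixels"])
    print(n,{k:v for k,v in c.items() if k!="pixels"})
    for o in ["rod","stand","blue_hole","blue_tray","orange_tray"]:
        print(o,[(np.round(x["xy"]),round(x["p"],2)) for x in spotter.tip_of(c,o)],[(np.round(x["bbox"]),round(x["p"],2)) for x in spotter.search_frame(c,o)])
print(r.get_obs()["t"])
E
```

```text
pics
scene {'fx': 398.40486298507517, 'fy': 398.40486298507517, 'cx': 324.31713029417483, 'cy': 198.38359160272262, 'position': array([ 0.172, -0.423,  0.708]), 'orientation': array([[ 0.838,  0.403, -0.367],
       [-0.545,  0.612, -0.573],
       [-0.006,  0.681,  0.733]]), 'shot': 1}
rod [(array([364., 341.]), 0.66), (array([365., 289.]), 0.64), (array([304., 126.]), 0.57), (array([306., 262.]), 0.56)] [(array([294., 224.,  24.,  45.]), 0.84), (array([355., 311.,  23.,  33.]), 0.77), (array([352., 249.,  25.,  35.]), 0.74)]
stand [(array([361., 291.]), 0.64)] [(array([338., 260.,  54.,  49.]), 0.71)]
blue_hole [(array([303., 125.]), 0.67)] [(array([257., 114.,  74.,  72.]), 0.72)]
blue_tray [(array([295., 159.]), 0.84)] [(array([257., 141.,  32.,  42.]), 0.61)]
orange_tray [] [(array([297., 181.,  55.,  54.]), 0.55)]
side {'fx': 458.86966848168004, 'fy': 458.86966848168004, 'cx': 320.564724735831, 'cy': 190.26094402355093, 'position': array([0.499, 0.881, 0.543]), 'orientation': array([[-0.999, -0.031,  0.017],
       [ 0.03 , -0.491,  0.87 ],
       [-0.018,  0.87 ,  0.492]]), 'shot': 2}
rod [(array([363., 204.]), 0.94), (array([352., 164.]), 0.55)] [(array([352., 155.,  18.,  47.]), 0.95), (array([324., 135.,  20.,  28.]), 0.91), (array([347., 133.,  11.,  22.]), 0.76)]
stand [(array([332., 184.]), 0.79)] []
blue_hole [] [(array([250., 233.,  97.,  99.]), 0.6)]
blue_tray [] [(array([266., 260.,  13.,   3.]), 0.61)]
orange_tray [] [(array([283., 195.,  58.,  40.]), 0.48)]
1.1
```

View pics/scene0.png

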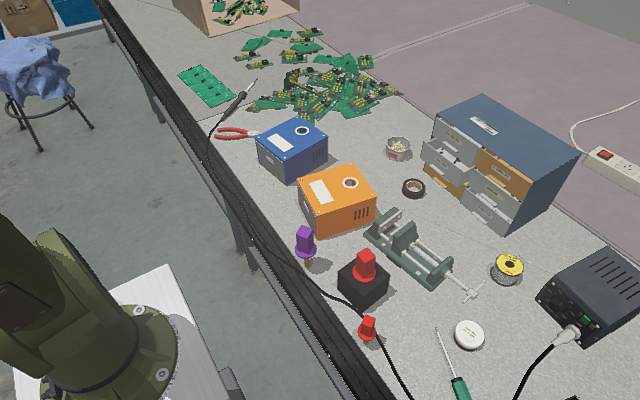

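View pics/side0.png

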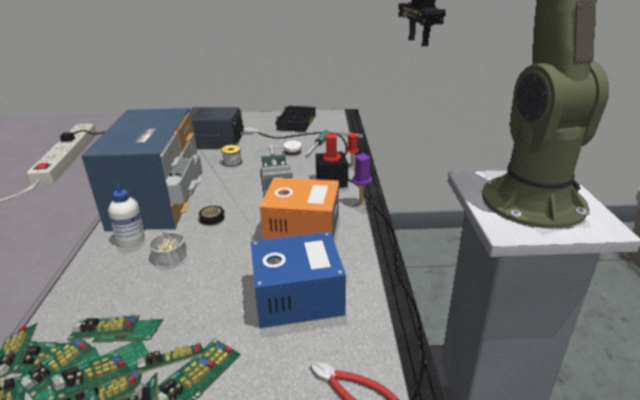

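Candidates for the rod: purple rod (scene 306,240), red rod in the black stand (365,262), small red rod (368,327). I choose the larger red one in the stand. Next I measure it with a silhouette fit in both views and check it in a close crop.

```bash
cat > m.py <<'E'
from h import *
from scipy.optimize import least_squares
np.set_printoptions(precision=4,suppress=True)
def rodpts(x,y,z,yaw):
    a=np.linspace(0,2*np.pi,40); h=.013; P=[]
    fl=[[.022*np.cos(t),.022*np.sin(t),q] for t in a for q in(.060,.066)]
    hd=[[sx*h,sy*h,q] for sx in(1,-1) for sy in(1,-1) for q in(.066,.12)]
    R=np.array([[np.cos(yaw),-np.sin(yaw),0],[np.sin(yaw),np.cos(yaw),0],[0,0,1]])
    T=np.array([x,y,z]); return (np.array(fl)@R.T+T,np.array(hd)@R.T+T)
def render(c,parts,S=8):
    m=np.zeros((400,640),np.uint8)
    for P in parts:
        q=np.array([proj(c,p) for p in P]); cv2.fillConvexPoly(m,cv2.convexHull((q*16).round().astype(np.int32)),255,cv2.LINE_AA,4)
    return m/255.
def redmask(c,box):
    l,t,w,h=box; hsv=cv2.cvtColor(c["pixels"],cv2.COLOR_BGR2HSV); m=((hsv[...,0]<10)|(hsv[...,0]>170))&(hsv[...,1]>120)&(hsv[...,2]>60)
    o=np.zeros((400,640)); o[t:t+h,l:l+w]=m[t:t+h,l:l+w]; return o
E
cat > fit.py <<'E'
from m import *
from scipy.optimize import minimize
cs=optics.camera("scene"); cd=optics.camera("side")
L=[(cs,redmask(cs,(345,243,42,50))),(cd,redmask(cd,(318,128,25,38)))]
ims=[cv2.GaussianBlur(m,(0,0),1) for _,m in L]
g=atz(cs,(365,265),.1); print("guess",g)
best=None
for yaw in np.radians([-40,-20,0,20,40]):
    f=lambda p:sum(((cv2.GaussianBlur(render(c,rodpts(p[0]/1e2,p[1]/1e2,p[2]/1e2,p[3])),(0,0),1)-i)**2).sum() for (c,_),i in zip(L,ims))
    s=minimize(f,[g[0]*100,g[1]*100,.6,yaw],method="Nelder-Mead",options=dict(initial_simplex=np.array([[g[0]*100,g[1]*100,.6,yaw]]+[[g[0]*100+a,g[1]*100+b,.6+d,yaw+e] for a,b,d,e in np.diag([1,1,.5,.2])]),maxiter=250))
    print(np.round(s.x,3),round(np.degrees(s.x[3]),1),s.fun)
    if best is None or s.fun<best.fun:best=s
p=best.x
def ring(c,box):
    l,t,w,h=box; hsv=cv2.cvtColor(c["pixels"][t:t+h,l:l+w],cv2.COLOR_BGR2HSV)
    m=((hsv[...,1]<70)&(hsv[...,2]>130)).astype(np.uint8)
    k=cv2.findContours(m,cv2.RETR_EXTERNAL,cv2.CHAIN_APPROX_NONE)[0]; k=max(k,key=cv2.contourArea)
    e=cv2.fitEllipse(cv2.convexHull(k)); return np.array(e[0])+[l,t],e[1]
for nm,b1,b2 in [("blue",(290,119,26,22),(258,248,32,24)),("orange",(338,172,24,20),(272,184,24,16))]:
    a,b=ring(cs,b1),ring(cd,b2); print(nm,a,b); print(tri([(cs,a[0]),(cd,b[0])]),atz(cs,a[0],.085),atz(cd,b[0],.085))
for n,o,d in [("s",cs,(250,100,160,210)),("d",cd,(240,120,130,215))]:
    im=o["pixels"].copy(); l,t,w,h=d; im=cv2.resize(im[t:t+h,l:l+w],None,fx=2.7,fy=2.7,interpolation=cv2.INTER_CUBIC)
    for P in rodpts(p[0]/100,p[1]/100,p[2]/100,p[3]):
        q=cv2.convexHull(((np.array([proj(o,x) for x in P])-[l,t]+.5)*2.7).round().astype(np.int32)); cv2.polylines(im,[q],True,(0,255,0),1)
    globals()[n]=im
H=max(s.shape[0],d.shape[0]); pad=lambda i:cv2.copyMakeBorder(i,0,H-i.shape[0],0,0,cv2.BORDER_CONSTANT)
cv2.imwrite("pics/crop1.png",np.hstack([pad(s),pad(d)])); print(s.shape,d.shape)
E
python3 fit.py
```

```text
guess [ 0.4483 -0.1245  0.1   ]
[ 45.145 -11.974   0.563  -0.054] -3.1 72.26656117608015
[ 45.142 -12.007   0.546  -0.056] -3.2 72.96564640125462
[ 45.162 -11.972   0.539  -0.05 ] -2.9 72.87079891963431
[ 45.135 -11.992   0.55   -0.049] -2.8 73.05914787288808
[ 45.114 -11.976   0.536   1.512] 86.6 72.61555842225863
blue (array([301.7187, 130.1578]), (8.848159790039062, 14.226858139038086)) (array([273.5619, 259.5953]), (15.120396614074707, 23.043941497802734))
(array([0.5647, 0.2937, 0.0861]), [array([ 0.1, -0.1]), array([0.3, 0.1])]) [0.5649 0.2949 0.085 ] [0.5653 0.292  0.085 ]
orange (array([349.9771, 182.3013]), (11.059698104858398, 15.927427291870117)) (array([283.2358, 191.9354]), (8.710846900939941, 17.749549865722656))
(array([0.5581, 0.0741, 0.0856]), [array([ 0.2, -0.1]), array([0.2, 0.1])]) [0.5579 0.0745 0.085 ] [0.5586 0.0725 0.085 ]
(567, 432, 3) (580, 351, 3)
```

View pics/crop1.png

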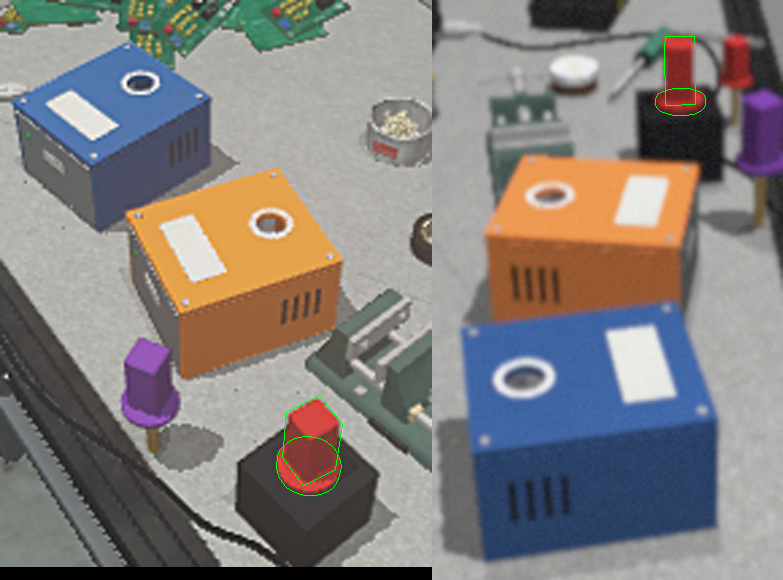

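The crop confirms the choice: the green outline fits the large red rod (scene 365,262; side 330,148). The smaller red and purple ones are clearly apart. The fitted tip height is 5.5 mm (should be 6) and both rings sit at z≈0.086, as they should. Next I work out the moves.

```bash
cat > go.py <<'E'
from h import *
import sys
from scipy.spatial.transform import Rotation as Ro
np.set_printoptions(precision=3,suppress=True)
# args: x y z(TCP) yaw_deg of tool y vs world y (tool down)
def need(x,y,z,yaw=None):
    o=r.get_obs(); R=np.array(o["tcp_rot"]); p=np.array(o["eef_pos"])
    print("t",o["t"],"pos",p,"joints",np.array(o["joints"]),"w",o["grip_width"]); print(R)
    for yw in ([yaw,yaw+90,yaw-90,yaw+180] if yaw is not None else []):
        c,s=np.cos(np.radians(yw)),np.sin(np.radians(yw)); G=np.array([[-s,c,0],[c,s,0],[0,0,-1]]).T  # x=(-s..)
        G=np.column_stack([[c,s,0],[s,-c,0],[0,0,-1]]); print(yw,"turn deg",np.degrees(Ro.from_matrix(R.T@G).as_rotvec()),"shift after turn cm",G.T@(np.array([x,y,z])-p)*100)
    print("shift now cm",R.T@(np.array([x,y,z])-p)*100)
if __name__=="__main__": need(*map(float,sys.argv[1:]))
E
python3 go.py .4514 -.1198 .21 -3
python3 -c "
from h import *
cs=optics.camera('scene');cd=optics.camera('side')
print(tri([(cs,(305.5,231)),(cd,(362,156))]),tri([(cs,(368,320)),(cd,(353,135))]))"
```

```text
t 1.2 pos [ 0.144 -0.634  0.223] joints [ 1.361  0.321 -0.07   1.451  0.023  1.371 -0.057] w 0.08706173129110407
[[ 0.975  0.222 -0.   ]
 [ 0.222 -0.975 -0.   ]
 [-0.     0.    -1.   ]]
-3.0 turn deg [ 0.005  0.003 15.823] shift after turn cm [ 27.985 -52.939   1.257]
87.0 turn deg [  0.001   0.006 -74.177] shift after turn cm [52.939 27.985  1.257]
-93.0 turn deg [  0.006  -0.002 105.823] shift after turn cm [-52.939 -27.985   1.257]
177.0 turn deg [  -0.004    0.007 -164.177] shift after turn cm [-27.985  52.939   1.257]
shift now cm [ 41.359 -43.303   1.251]
(array([ 0.39096869, -0.01271714,  0.11975698]), [array([-0.3,  0.1]), array([-0.2, -0.1])]) (array([ 0.39226427, -0.20713267,  0.08775481]), [array([-0.5,  0.2]), array([-0.3, -0.1])])
```

```bash
python3 -m crank '[0,0,-7.1,2.7,-2.2,0,1, 0,0,-7.1,3,-1.9,0,1, 0,0,-7.1,3.2,-1.5,0,1, 0,0,-7.1,3.3,-1.1,0,1, 0,0,-7.1,3.4,-0.7,0,1, 0,0,-7.1,3.5,-0.2,0,1, 0,0,-7.1,3.5,0.2,0,1, 0,0,-7.1,3.4,0.6,0,1]' 30; python3 go.py .4514 -.1198 .21 87
```

```text
t: 1.97
eef_pos: [0.3164, -0.411, 0.2228]
tcp_rot: [[0.342, 0.94, 0.0], [0.94, -0.342, -0.001], [-0.001, 0.001, -1.0]]
ft_force: [-0.1, -0.1, 0.9]
grip_width: 0.087
grip_force: 0.0
t 1.9667 pos [ 0.316 -0.411  0.223] joints [ 1.185  0.056 -0.333  1.763  0.019  1.324  0.499] w 0.0870362622780538
[[ 0.342  0.94   0.   ]
 [ 0.94  -0.342 -0.001]
 [-0.001  0.001 -1.   ]]
87.0 turn deg [  0.023   0.042 -17.023] shift after turn cm [29.791 11.953  1.284]
177.0 turn deg [  -0.016    0.054 -107.023] shift after turn cm [-11.953  29.791   1.284]
-3.0 turn deg [ 0.05   0.014 72.977] shift after turn cm [ 11.953 -29.791   1.284]
267.0 turn deg [  0.061  -0.034 162.977] shift after turn cm [-29.791 -11.953   1.284]
shift now cm [31.986  2.707  1.264]
```

```bash
python3 -m crank '[0,0,-5.7,3.8,0.8,0.2,1, 0,0,-5.7,3.8,1.2,0.2,1, 0,0,-5.6,3.7,1.5,0.2,1, 0,0,0,3.7,1.5,0.2,1, 0,0,0,3.7,1.5,0.2,1, 0,0,0,3.7,1.5,0.1,1, 0,0,0,3.7,1.5,0,1, 0,0,0,3.7,1.5,0,1]'; python3 go.py .4514 -.1198 .15 87
python3 - <<'E'
from h import *
c=optics.camera("wrist"); cv2.imwrite("pics/w1.png",c["pixels"])
for P in [(.4514,-.1198,.126),(.4514,-.1198,.072)]: print(proj(c,P))
E
```

```text
t: 2.63
eef_pos: [0.4643, -0.1297, 0.2119]
tcp_rot: [[0.059, 0.998, 0.001], [0.998, -0.059, -0.001], [-0.001, 0.001, -1.0]]
ft_force: [0.5, 0.1, -0.4]
grip_width: 0.0872
grip_force: 0.0
t 2.6333 pos [ 0.464 -0.13   0.212] joints [ 0.883 -0.01  -0.655  1.849 -0.005  1.3    0.17 ] w 0.08723877134422059
[[ 0.059  0.998  0.001]
 [ 0.998 -0.059 -0.001]
 [-0.001  0.001 -1.   ]]
87.0 turn deg [ 0.04   0.061 -0.388] shift after turn cm [ 0.922 -1.34   6.187]
177.0 turn deg [ -0.016   0.08  -90.388] shift after turn cm [1.34  0.922 6.187]
-3.0 turn deg [ 0.08   0.016 89.612] shift after turn cm [-1.34  -0.922  6.187]
267.0 turn deg [  0.096  -0.063 179.612] shift after turn cm [-0.922  1.34   6.187]
shift now cm [ 0.919 -1.35   6.185]
[305.07577277 189.13098483]
[307.7987764  177.08481678]
```

View pics/w1.png

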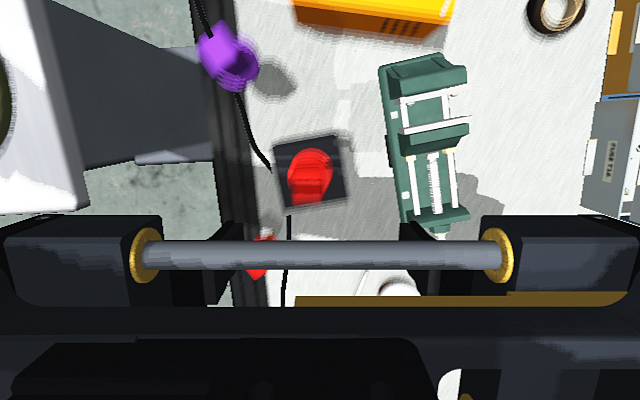

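The wrist view (blurred because the arm was still moving) shows the rod top near (307,190) and its flange near (312,175). This agrees with the prediction of (305,189). I settle above the rod and check again.

```bash
python3 -m crank '[0,0,0,0.4,-0.6,0,1, 0,0,-0.4,0.4,-0.6,0.5,1, 0,0,0,0,0,0.5,1, 0,0,0,0,0,0.5,1, 0,0,0,0,0,0,1, 0,0,0,0,0,0,1, 0,0,0,0,0,0,1, 0,0,0,0,0,0,1]'; python3 go.py .4514 -.1198 .082 87|tail -5
python3 - <<'E'
from m import *
c=optics.camera("wrist"); im=c["pixels"].copy()
for P in rodpts(.4514,-.1198,.006,np.radians(-3)):
    q=cv2.convexHull(np.array([proj(c,x) for x in P]).round().astype(np.int32)); cv2.polylines(im,[q],True,(0,255,0),1)
cv2.imwrite("pics/w2.png",im[:, 100:540])
E
```

```text
t: 3.35
eef_pos: [0.4524, -0.1233, 0.1967]
tcp_rot: [[0.053, 0.999, 0.0], [0.999, -0.053, -0.0], [0.0, 0.0, -1.0]]
ft_force: [0.4, -0.5, 0.6]
grip_width: 0.0872
grip_force: 0.0
87.0 turn deg [ 0.017 -0.001 -0.029] shift after turn cm [ 0.348 -0.122 11.465]
177.0 turn deg [  0.014   0.013 -90.029] shift after turn cm [ 0.122  0.348 11.465]
-3.0 turn deg [ 0.013 -0.014 89.971] shift after turn cm [-0.122 -0.348 11.465]
267.0 turn deg [ -0.001  -0.027 179.971] shift after turn cm [-0.348  0.122 11.465]
shift now cm [ 0.348 -0.126 11.465]
```

View pics/w2.png

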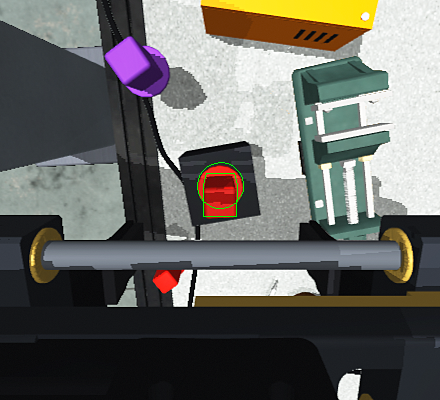

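The outline lies right on the rod, with its top near (220,196) in the crop. Descend and grip.

```bash
python3 -m crank '[0,0,0,0.3,-0.1,1,1, 0,0,0,0,0,2,1, 0,0,0,0,0,2,1, 0,0,0,0,0,2,1, 0,0,0,0,0,2,1, 0,0,0,0,0,1.5,1, 0,0,0,0,0,1,1, 0,0,0,0,0,0,1]' 30; python3 -m crank '[0,0,0,0,0,0,1, 0,0,0,0,0,0,0.4, 0,0,0,0,0,0,0, 0,0,0,0,0,0,0, 0,0,0,0,0,0,0, 0,0,0,0,0,0,0, 0,0,0,0,0,0,0, 0,0,0,0,0,0,0]' 35;  python3 go.py .4514 -.1198 .082|tail -1
```

```text
t: 4.07
eef_pos: [0.4497, -0.119, 0.0792]
tcp_rot: [[0.052, 0.999, -0.004], [0.999, -0.051, 0.002], [0.002, -0.004, -1.0]]
ft_force: [-0.0, -1.0, 0.6]
grip_width: 0.0871
grip_force: 0.0
t: 4.73
eef_pos: [0.4515, -0.1198, 0.0817]
tcp_rot: [[0.052, 0.999, 0.0], [0.999, -0.052, -0.0], [-0.0, 0.0, -1.0]]
ft_force: [0.6, -0.0, -0.5]
grip_width: 0.0484
grip_force: 0.0
shift now cm [ 0.004 -0.014 -0.034]
```

```bash
python3 -m crank '[0,0,0,0,0,0,0, 0,0,0,0,0,0,0, 0,0,0,0,0,0,0, 0,0,0,0,0,0,0, 0,0,0,0,0,0,0, 0,0,0,0,0,0,0, 0,0,0,0,0,0,0, 0,0,0,0,0,0,0]' 40; python3 go.py .4514 -.1198 .082|tail -1
```

```text
t: 5.4
eef_pos: [0.4515, -0.1198, 0.0815]
tcp_rot: [[0.052, 0.999, -0.0], [0.999, -0.052, -0.0], [-0.0, -0.0, -1.0]]
ft_force: [-0.0, -0.4, -0.9]
grip_width: 0.0258
grip_force: 39.3
shift now cm [-0.004 -0.005 -0.052]
```

Gripped (25.8 mm). Lift straight up by 14 cm.

```bash
python3 -m crank '[0,0,0,0,0,-0.5,0, 0,0,0,0,0,-1.5,0, 0,0,0,0,0,-2.5,0, 0,0,0,0,0,-2.5,0, 0,0,0,0,0,-2.5,0, 0,0,0,0,0,-2.5,0, 0,0,0,0,0,-1.5,0, 0,0,0,0,0,-0.5,0]' 40; python3 go.py .565 .2935 .22|tail -1
```

```text
t: 6.07
eef_pos: [0.4528, -0.12, 0.2245]
tcp_rot: [[0.052, 0.999, 0.004], [0.999, -0.052, -0.002], [-0.002, 0.004, -1.0]]
ft_force: [-0.2, -0.9, -0.8]
grip_width: 0.026
grip_force: 39.3
shift now cm [41.88   9.062  0.399]
```

```bash
python3 -m crank '[0,0,0,1,0.2,0,0, 0,0,0,2,0.4,0,0, 0,0,0,3,0.7,0,0, 0,0,0,3,0.7,0,0, 0,0,0,3,0.7,0,0, 0,0,0,3,0.7,0,0, 0,0,0,3,0.7,0,0, 0,0,0,3,0.7,0,0]' && python3 -m crank '[0,0,0,3,0.7,0,0, 0,0,0,3,0.7,0,0, 0,0,0,3,0.7,0,0, 0,0,0,3,0.7,0,0, 0,0,0,3,0.7,0,0, 0,0,0,3,0.5,0,0, 0,0,0,2,0.3,0,0, 0,0,0,0.9,0.1,0,0]'; python3 -m crank '[0,0,0,0,0,0,0, 0,0,0,0,0,0,0, 0,0,0,0,0,0,0, 0,0,0,0,0,0,0, 0,0,0,0,0,0,0, 0,0,0,0,0,0,0, 0,0,0,0,0,0,0, 0,0,0,0,0,0,0]'
cat > chk.py <<'E'
from m import *
import sys
o=r.get_obs(); R=np.array(o["tcp_rot"]); p=np.array(o["eef_pos"]); T=p-np.array([0,0,.076])
tiles=[]
for n in ["scene","side"]:
    c=optics.camera(n); im=c["pixels"].copy(); ctr=proj(c,[.565,.2935,.11]).astype(int)
    l,t=max(0,ctr[0]-65),max(0,ctr[1]-95)
    l2,t2,w,h=l,t,130,190
    im=cv2.resize(im[t:t+h,l:l+w],None,fx=3,fy=3,interpolation=cv2.INTER_CUBIC)
    for P in list(rodpts(*T,np.radians(-3)))+[np.array([T,T+[0,0,.06]])]:
        q=cv2.convexHull(((np.array([proj(c,x) for x in P])-[l,t]+.5)*3).round().astype(np.int32)); cv2.polylines(im,[q],True,(0,255,0),1)
    q=((proj(c,[.565,.2935,.085])-[l,t]+.5)*3).round().astype(int); cv2.drawMarker(im,tuple(map(int,q)),(0,0,255),0,12,1)
    tiles.append(im)
H=max(i.shape[0] for i in tiles); cv2.imwrite(sys.argv[1],np.hstack([cv2.copyMakeBorder(i,0,H-i.shape[0],0,0,cv2.BORDER_CONSTANT) for i in tiles]))
E
python3 chk.py pics/c2.png; python3 go.py .565 .2935 .22|tail -1
```

```text
t: 6.73
eef_pos: [0.5093, 0.0897, 0.22]
tcp_rot: [[0.051, 0.999, -0.002], [0.999, -0.051, 0.0], [0.0, -0.002, -1.0]]
ft_force: [0.3, 0.3, -2.0]
grip_width: 0.026
grip_force: 39.3
t: 7.4
eef_pos: [0.5627, 0.2986, 0.2194]
tcp_rot: [[0.046, 0.999, -0.004], [0.999, -0.046, 0.002], [0.002, -0.004, -1.0]]
ft_force: [-1.2, 0.4, -2.1]
grip_width: 0.026
grip_force: 39.3
t: 8.07
eef_pos: [0.5653, 0.2934, 0.2217]
tcp_rot: [[0.053, 0.999, 0.0], [0.999, -0.053, -0.0], [-0.0, 0.0, -1.0]]
ft_force: [0.3, -0.4, -1.8]
grip_width: 0.026
grip_force: 39.3
shift now cm [-0.019 -0.014  0.157]
```

View pics/c2.png

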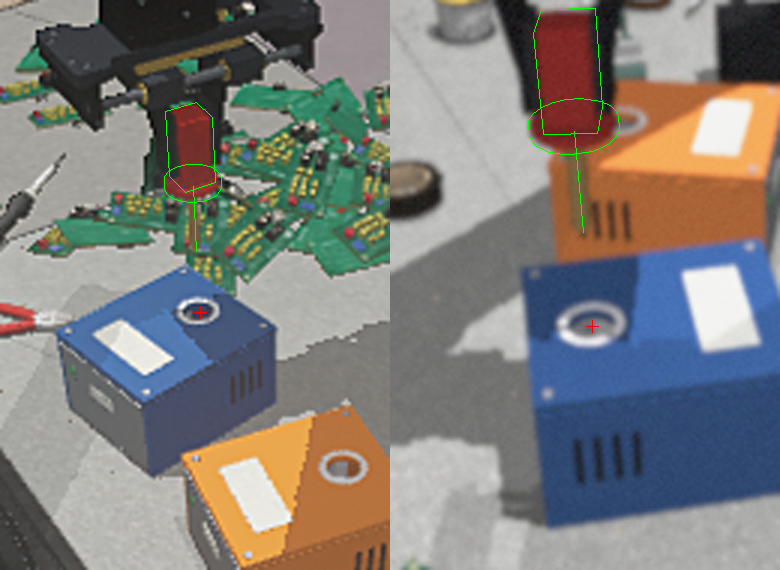

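The rod hangs over the ring. Scene (198,250) and side (578,230) in the crop put its tip about 2 mm towards +x of the hole axis, so I correct that and enter the hole.

```bash
python3 -m crank '[0,0,0,0,-0.2,1,0, 0,0,0,0,0,1.5,0, 0,0,0,0,0,1.5,0, 0,0,0,0,0,1,0, 0,0,0,0,0,0.8,0, 0,0,0,0,0,0.7,0, 0,0,0,0,0,0.5,0, 0,0,0,0,0,0,0]' 45; python3 go.py .563 .2935 .1235|tail -1
```

```text
t: 8.83
eef_pos: [0.5627, 0.2937, 0.1504]
tcp_rot: [[0.052, 0.999, -0.001], [0.999, -0.052, -0.001], [-0.001, -0.001, -1.0]]
ft_force: [0.6, 0.4, -2.3]
grip_width: 0.0258
grip_force: 44.3
shift now cm [-0.016  0.035  2.693]
```

Inside the hole without side force. Push.

```bash
python3 -m crank '[0,0,0,0,0,0.5,0, 0,0,0,0,0,0.5,0, 0,0,0,0,0,0.5,0, 0,0,0,0,0,0.5,0, 0,0,0,0,0,0.4,0, 0,0,0,0,0,0.2,0, 0,0,0,0,0,0,0, 0,0,0,0,0,0,0]'; python3 go.py .563 .2935 .1235|tail -1
python3 -c "
from h import *
c=optics.camera('scene'); cv2.imwrite('pics/p1.png',cv2.resize(c['pixels'][90:250,220:400],None,fx=3,fy=3))"
```

```text
t: 9.5
eef_pos: [0.5636, 0.2943, 0.1266]
tcp_rot: [[0.052, 0.999, 0.001], [0.999, -0.052, 0.0], [0.0, 0.001, -1.0]]
ft_force: [-0.1, -0.9, 4.4]
grip_width: 0.026
grip_force: 44.3
shift now cm [-0.083 -0.06   0.305]
```

View pics/p1.png

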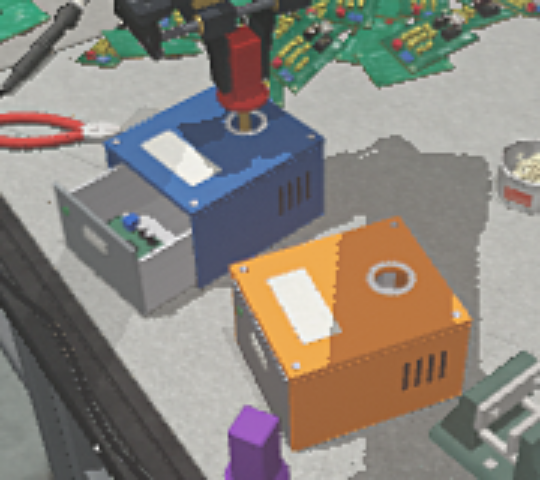

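The picture shows the blue tray fully out (front at crop ~(100,245)) and the orange tray shut. Withdraw and go back.

```bash
python3 -m crank '[0,0,0,0,0,-0.5,0, 0,0,0,0,0,-1,0, 0,0,0,0,0,-1.5,0, 0,0,0,0,0,-1.5,0, 0,0,0,0,0,-1.5,0, 0,0,0,0,0,-1.5,0, 0,0,0,0,0,-1.5,0, 0,0,0,0,0,-0.7,0]' && python3 -m crank '[0,0,0,-1,-0.1,0,0, 0,0,0,-2,-0.3,0,0, 0,0,0,-3,-0.7,0,0, 0,0,0,-3,-0.7,0,0, 0,0,0,-3,-0.7,0,0, 0,0,0,-3,-0.7,0,0, 0,0,0,-3,-0.7,0,0, 0,0,0,-3,-0.7,0,0]' && python3 -m crank '[0,0,0,-3,-0.7,0,0, 0,0,0,-3,-0.7,0,0, 0,0,0,-3,-0.7,0,0, 0,0,0,-3,-0.7,0,0, 0,0,0,-3,-0.7,0,0, 0,0,0,-3,-0.6,0,0, 0,0,0,-1.8,-0.5,0,0, 0,0,0,-1,-0.2,0,0]' && python3 -m crank '[0,0,0,0,0,0,0, 0,0,0,0,0,0,0, 0,0,0,0,0,0,0, 0,0,0,0,0,0,0, 0,0,0,0,0,0,0, 0,0,0,0,0,0,0, 0,0,0,0,0,0,0, 0,0,0,0,0,0,0]'; python3 go.py .4515 -.1198 .2217 87 | grep -E "^87|now"
sed 's/\.565,\.2935,\.11\b/.4515,-.1198,.11/; s/\.565,\.2935,\.085/.4515,-.1198,.066/' chk.py > chk2.py; python3 chk2.py pics/c3.png
```

```text
t: 10.22
eef_pos: [0.5635, 0.2946, 0.2254]
tcp_rot: [[0.052, 0.999, 0.002], [0.999, -0.052, 0.001], [0.001, 0.002, -1.0]]
ft_force: [0.4, 0.3, -0.9]
grip_width: 0.0262
grip_force: 44.3
t: 10.88
eef_pos: [0.5047, 0.0844, 0.2215]
tcp_rot: [[0.053, 0.999, -0.002], [0.999, -0.053, -0.001], [-0.001, -0.002, -1.0]]
ft_force: [0.4, -0.4, -1.7]
grip_width: 0.0258
grip_force: 44.3
t: 11.55
eef_pos: [0.4452, -0.122, 0.2216]
tcp_rot: [[0.057, 0.998, -0.002], [0.998, -0.057, -0.001], [-0.001, -0.002, -1.0]]
ft_force: [0.3, -0.1, -1.7]
grip_width: 0.0259
grip_force: 44.3
t: 12.22
eef_pos: [0.4477, -0.1182, 0.2225]
tcp_rot: [[0.051, 0.999, 0.0], [0.999, -0.051, -0.0], [-0.0, 0.0, -1.0]]
ft_force: [0.3, 0.1, -1.4]
grip_width: 0.0256
grip_force: 44.3
87.0 turn deg [0.001 0.001 0.063] shift after turn cm [-0.136  0.391  0.084]
shift now cm [-0.137  0.391  0.084]
```

View pics/c3.png

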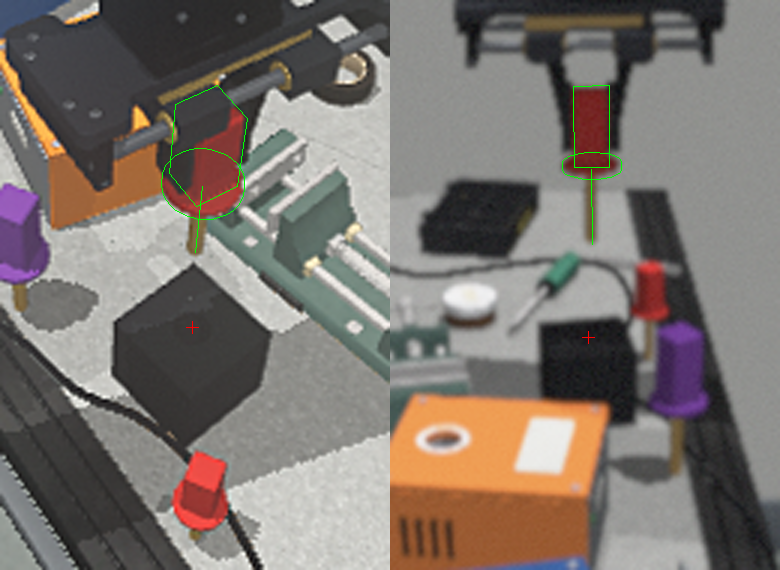

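Both views show the rod above the stand, whose top is centred on the marker. (192,326) and (588,337). Correct the remaining 4 mm and lower.

```bash
python3 -m crank '[0,0,0,-0.1,0.4,0,0, 0,0,0,0,0,1.5,0, 0,0,0,0,0,1.5,0, 0,0,0,0,0,1.5,0, 0,0,0,0,0,1.3,0, 0,0,0,0,0,0.7,0, 0,0,0,0,0,0,0, 0,0,0,0,0,0,0]'; python3 go.py .4515 -.1198 .0815 |tail -1;  python3 -m crank '[0,0,0,0,0,0.5,0, 0,0,0,0,0,1,0, 0,0,0,0,0,1.2,0, 0,0,0,0,0,1.2,0, 0,0,0,0,0,1.2,0, 0,0,0,0,0,1,0, 0,0,0,0,0,0.6,0, 0,0,0,0,0,0,0]'; python3 go.py .4515 -.1198 .0815 87|tail -1
```

```text
t: 12.98
eef_pos: [0.4517, -0.1198, 0.1577]
tcp_rot: [[0.052, 0.999, -0.0], [0.999, -0.052, 0.0], [0.0, -0.0, -1.0]]
ft_force: [0.2, -0.7, -2.1]
grip_width: 0.0259
grip_force: 44.3
shift now cm [-0.006 -0.016  7.617]
t: 13.65
eef_pos: [0.4505, -0.1195, 0.0891]
tcp_rot: [[0.052, 0.999, -0.002], [0.999, -0.052, 0.001], [0.001, -0.002, -1.0]]
ft_force: [-0.2, -0.4, -0.6]
grip_width: 0.0259
grip_force: 44.3
shift now cm [-0.027  0.103  0.764]
```

```bash
python3 -m crank '[0,0,0,0,0,0.2,0, 0,0,0,0,0,0.2,0, 0,0,0,0,0,0.2,0, 0,0,0,0,0,0.2,0, 0,0,0,0,0,0,0, 0,0,0,0,0,0,0, 0,0,0,0,0,0,0, 0,0,0,0,0,0,0]'; python3 go.py .4515 -.1198 .0815 87|tail -1
```

```text
t: 14.32
eef_pos: [0.4516, -0.1198, 0.0827]
tcp_rot: [[0.052, 0.999, 0.0], [0.999, -0.052, -0.0], [-0.0, 0.0, -1.0]]
ft_force: [0.0, -0.0, -0.4]
grip_width: 0.0258
grip_force: 44.3
shift now cm [ 0.003 -0.008  0.118]
```

The stand now carries the rod's weight. Open and rise.

```bash
python3 -m crank '[0,0,0,0,0,0,0.2, 0,0,0,0,0,0,0.3, 0,0,0,0,0,0,0.5, 0,0,0,0,0,0,1, 0,0,0,0,0,0,1, 0,0,0,0,0,0,1, 0,0,0,0,0,0,1, 0,0,0,0,0,0,1]'; python3 -m crank '[0,0,0,0,0,0,1, 0,0,0,0,0,-0.5,1, 0,0,0,0,0,-1.5,1, 0,0,0,0,0,-2,1, 0,0,0,0,0,-2,1, 0,0,0,0,0,-2,1, 0,0,0,0,0,-2,1, 0,0,0,0,0,-2,1]';python3 -m crank '[0,0,0,0,0,-2,1, 0,0,0,0,0,-1,1, 0,0,0,0,0,0,1, 0,0,0,0,0,0,1, 0,0,0,0,0,0,1, 0,0,0,0,0,0,1, 0,0,0,0,0,0,1, 0,0,0,0,0,0,1]'
python3 - <<'E'
from m import *
t=[]
for n,(l,tt,w,h) in [("scene",(230,100,180,220)),("side",(240,110,150,220))]:
    c=optics.camera(n); im=cv2.resize(c["pixels"][tt:tt+h,l:l+w],None,fx=2.4,fy=2.4,interpolation=cv2.INTER_CUBIC)
    for P in rodpts(.4514,-.1198,.006,np.radians(-3)):
        q=cv2.convexHull(((np.array([proj(c,x) for x in P])-[l,tt]+.5)*2.4).round().astype(np.int32)); cv2.polylines(im,[q],True,(0,255,0),1)
    t.append(im)
cv2.imwrite("pics/end.png",np.hstack(t))
E
```

```text
t: 14.98
eef_pos: [0.4516, -0.1198, 0.0826]
tcp_rot: [[0.052, 0.999, 0.0], [0.999, -0.052, -0.0], [-0.0, 0.0, -1.0]]
ft_force: [-0.2, 0.8, 0.0]
grip_width: 0.058
grip_force: 0.0
t: 15.65
eef_pos: [0.4514, -0.1196, 0.204]
tcp_rot: [[0.052, 0.999, 0.0], [0.999, -0.052, -0.0], [-0.0, 0.0, -1.0]]
ft_force: [-0.3, -0.2, -0.6]
grip_width: 0.0866
grip_force: 0.0
t: 16.32
eef_pos: [0.451, -0.1196, 0.2317]
tcp_rot: [[0.052, 0.999, -0.001], [0.999, -0.052, 0.001], [0.001, -0.001, -1.0]]
ft_force: [0.5, 0.1, 0.6]
grip_width: 0.0871
grip_force: 0.0
```

View pics/end.png

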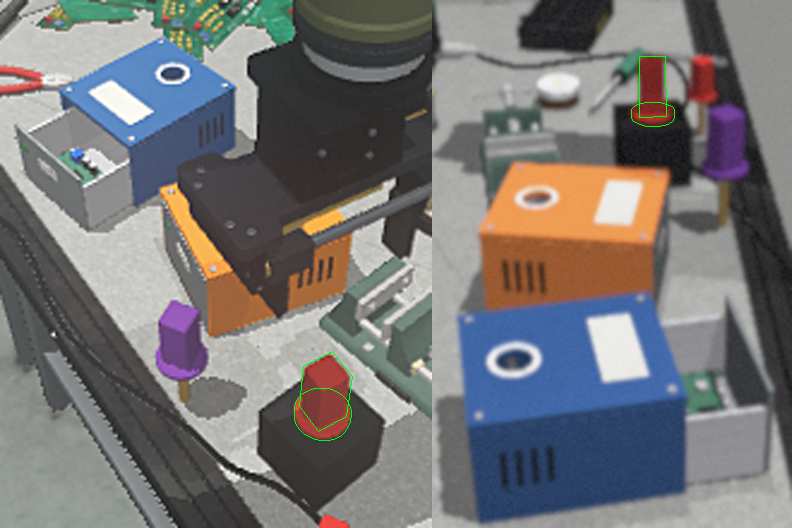

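The rod is back in the stand on its original outline (scene crop 325,400; side crop 652,90). The blue tray is out and the orange tray is shut.

```bash
python3 -c "
from plant import order
print(order.finish_job())"
```

```text
the job is handed in; nothing more can be done
None
```

The job is handed in, with no verdict returned: the last pictures show the blue tray sprung out, the orange tray shut, and the rod upright, fully seated in its stand and released, at about 16 s on the robot's clock.

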